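Turn over the status flag of the titration station in use

ROBOT

A 6-joint arm with a two-finger parallel gripper is mounted at the origin on the work surface. World frame = base frame: x ahead of the robot, y to its left, z up, the work surface at z = 0. Lengths are in m, angles in rad, forces in N, time in s.
With the tool pointing down it reaches from about 0.35 to 0.775 m from the base axis. Payload 5.5 kg.
Tool frame: the origin (TCP) lies midway between the tips of the shut fingers; the grasp point (between the pads) lies grasp_offset behind it (grasp_offset is the distance from the TCP to the grasp point, in m); z points along the fingers, y is the line along which they close (so a half turn about z gives the same grasp; the last joint's range is limited). The gripper opens to 85 mm and grips with 20 to 120 N. Pads are 22 mm wide; open, the fingers measure 114 mm over their backs; the gripper's body (76 mm by 85 mm) begins 54 mm behind the grasp point. The pads swing forward as they close: fully open they stand 13 mm farther back than shut.
Start: joints at [1.071, 0.313, 0.046, 1.304, 0, 1.431], TCP at [0.202, 0.538, 0.231] pointing down, gripper open.
Joint ranges: [-2.76, 2.76], [-0.86, 1.69], [-1.03, 1.26], [-2.2, 2.34], [-1.47, 1.5], [-3.14, 3.14]. Speed limits (rad/s): [2.57, 2.57, 3.14, 3.14, 3.14, 3.14].

INTERFACE

Orientations are given as a unit quaternion [w, x, y, z].
In Python, from workcell import * gives the robot as it stands.
- The arm moves only by the tool step_arm, never from a script. Its argument "deltas" is a list of rows, each a list of 7 numbers: the shift along the world's x, y, z in mm, then the turn, a rotation vector about the world's x, y, z in degrees, then the gripper's target within -1 to 1 (fully open at 1, half-way at 0, shut at -1). A call has 1 to 5 rows; each row shifts and turns the commanded pose from where the row before left it; what a row does not reach is not made up. A row lasts 1/10 s, in which the tool goes at most 50 mm and 8.59 degrees, less where a joint would pass 70% of its speed; a pose out of reach is approached as far as the arm can. A call is refused whole if a number of a shift passes 50 or a number of a turn 8.59, either way. A call with a gripper value outside its range is refused whole. The fingers move at their own pace and stop on an object; "newtons" is the grip in N (left out, the last holds). Time passes only in rows, so rows that do not move let the fingers close. It gives the time, the measured TCP pose, the force, the opening and the grip force at its end, in the units of the state.
- get_state(): the state, without advancing time (a new reading comes with each control period).
- read_camera(name): name is "side" or "top"; returns a dict with "image" (480x640x3 uint8, red, green, blue), "z_map" (480x640 float32, m along the optical axis (not along the pixel's ray), 0 where there is no reading), "K" (3x3 intrinsics, pixels), "dist_coeffs" ([k1, k2, p1, p2, k3] as OpenCV has them; the pictures are not rectified), "world_from_camera" (4x4, takes a point from camera to world coordinates). Camera axes: x right, y down, z forward; pixel columns grow to the right and rows downward; lengths in m; the calibration is good to about 2 mm. A picture is of the moment at which its call begins.
- hand_in(): hands the job in; it is judged then, once.
The state is a dict: "clock": time; "joint_pos": joint angles; "qvel": joint speeds; "tau": joint torques, N m; "tcp_pos": TCP position; "orientation": TCP orientation; "wrist_force": force on the tool from outside, world axes, zero at the start; "ft_torque": the same for the moment, N m; "finger_gap": finger opening in m; "grip_force": force on a finger pad.
Only numpy, scipy, OpenCV 4.12 (cv2) and the standard library are available. Lean on these libraries where they do the work, as an engineer would, in place of code of your own. Each camera call takes 0.05 s, during which the arm holds its last target. There are 200 camera calls.

TASK

A sample has been set out on one of the two titration stations: turn over the status flag of the station whose seat carries the beaker, all the way over its hinge, so that it lies flat on the far side with its two-bar face up. Push it gently with closed fingertips, without gripping it, and leave the other station's flag, the beaker and everything else on the bench where they are.

Things in the scene. Friction and masses are not known exactly. Their poses are not given: they have to be found in the camera images.
- beaker: open glass beaker, 68 mm across at the rim, 85 mm tall, on the seat of the sample station; origin at the centre of its underside
- sample_station_hinge (a point): sample station (the one with the beaker): middle of its hinge axis, 70 mm above the bench. Station frame: z up, y along the hinge, +x roughly away from the robot. Bolted down. Grey foot x -65..65, y -135..80 mm, 15 mm high. Hinge block x -17..17, y -29..29 mm, 67 mm high; at y = -38 and +38 mm a cheek 20 (x) x 7 (y) mm, its top 82 mm above the bench
- sample_station_seat (a point): sample station: centre of the top of its round metal seat, 84 mm across, 25 mm above the bench, 90 mm to -y of the hinge middle; the beaker stands on it
- sample_flag (a joint): angle of the sample station's flag, rad: 0 = flat on the station's -x side, ring-marked face up; 1.57 = upright; 3.14 = flat on the +x side, two-bar face up; stops at both ends. Starts at 0 to 0.2. Stiff hinge: 0.03 N m of friction (about 1 N at the lever's ball), so it stays at whatever angle it is left
- sample_flag_plate (a point): centre of the sample flag: a stiff white plate 66 mm long (out from the hinge), 64 mm wide (y -32..32 mm), 5 mm thick; this point lies 33 mm from the hinge axis, which runs in the plate's mid-plane along one edge
- sample_flag_ball (a point): centre of the 16 mm white ball on the flag's thumb lever: a 9 mm thick rod fixed to the flag's 8 mm shaft, at y = +66 mm of the station, square to the plate; the ball is 44 mm from the hinge axis. The lever stands upright at flag angle 0, points to +x at 1.57 and straight down at 3.14
- spare_station_hinge (a point): spare station, of the same build, whose seat is empty: middle of its hinge axis, axes as for the sample station. The two stand side by side, either one on the left
- spare_flag (a joint): angle of the spare station's flag, rad; same build and meaning as the other flag, starts at 0 to 0.2
- amber_bottle: amber glass bottle, 68 mm across, 140 mm tall; bystander, loose; origin at the centre of its underside
- wash_bottle: white plastic wash bottle, 62 mm across, 150 mm tall; bystander, loose; origin at the centre of its underside
- jar: small clear jar with blue lid, 52 mm across, 55 mm tall; bystander, loose; origin at the centre of its underside
- dish: shallow white dish, 90 mm across, 18 mm tall; bystander, loose; origin at the centre of its underside
- spatula: lab spatula with a black handle, 170 mm long, lying flat; bystander, loose; origin under its middle
- tip_box: closed blue box, 85 x 120 x 55 mm; bystander, loose; origin at the centre of its underside
Not all that is in view belongs to the job. Of the things like the beaker, leave any that is red; of the rest the smaller one is meant.

How it is judged:
At the end, for the whole second after the job is handed in: The flag of the station with the beaker lies within about 11 degrees of flat on the far side (joint above 2.95 rad), the other flag is still within 0.45 rad of its first side, and the beaker stands upright within 20 mm of where it was (value of joint sample_flag above 2.95 rad and value of joint spare_flag below 0.45 rad and angle between beaker's own z axis and vertical below 0.3 rad and distance of beaker from where it was at the start of the episode below 0.02 m); the robot touches nothing.
It fails at once if the flag of the empty station is turned (value of joint spare_flag above 0.45 rad).
It fails at once if the beaker is shifted more than 20 mm, lifted or tipped (distance of beaker from where it was at the start of the episode above 0.02 m or angle between beaker's own z axis and vertical above 0.3 rad).
It fails at once if the flag is gripped or forced: more than 35 N between fingers and flag (contact force between the fingers and sample_flag above 35 N).
It fails at once if a bystander is moved more than 30 mm, lifted or knocked over (distance of any of amber_bottle, wash_bottle, jar, dish, spatula, tip_box from where it was at the start of the episode above 0.03 m).
It also fails if it takes over 43 s, if anything falls off the work surface, if the arm or the gripper's body presses on something with over 40 N, if the wrist force passes 120 N, or if a joint passes its speed limit or range.

## Working session

There is one attempt and no reset: what is moved stays moved. The work goes in short steps, Python scripts to look and compute and a tool call to move; the robot and the scene stay as the last step left them, time stands still between calls to the robot, and variables do not carry over. Pictures are saved under pics/ and viewed, at most 10 in all, crops included, and the job is handed in when it is done.

Besides the shell and the picture viewer there is one more tool, called after "Emit:" as a command line: name --pt "numbers of a row" for each row, then --argument value for the rest. step_arm: Moves the arm, as the interface text tells. Its arguments: {"type":"object","properties":{"deltas":{"type":"array","items":{"type":"array","items":{"type":"number"}}},"newtons":{"type":"number"}},"required":["deltas"]}

```bash
mkdir -p pics
cat > h.py <<'E'
from workcell import *
import numpy as np, cv2, pickle
def grab():
    d={n:read_camera(n) for n in("side","top")}
    pickle.dump(d,open('c.pkl','wb')); return d
def load(): return pickle.load(open('c.pkl','rb'))
def world(c,pts,z=None):
    "pixel -> world by depth map (z None) or onto plane z"
    pts=np.atleast_2d(pts).astype(float)
    n=cv2.undistortPoints(pts[:,None],c['K'],np.array(c['dist_coeffs']))[:,0]
    r=np.c_[n,np.ones(len(n))]; T=np.array(c['world_from_camera'])
    if z is None:
        d=np.array([c['z_map'][int(round(v)),int(round(u))] for u,v in pts])
    else:
        w=r@T[:3,:3].T; d=(z-T[2,3])/w[:,2]
    return (r*d[:,None])@T[:3,:3].T+T[:3,3]
E
python3 - <<'E'
from h import *
d=grab()
for n in d: cv2.imwrite(f'pics/{n}0.png',d[n]['image'][:,:,::-1]); print(n,np.round(d[n]['world_from_camera'],3).tolist(), (d[n]['z_map']>0).mean())
print(get_state())
E
```

```text
side [[0.778, -0.321, 0.54, -0.162], [-0.628, -0.414, 0.659, -0.977], [0.012, -0.852, -0.524, 0.833], [0.0, 0.0, 0.0, 1.0]] 0.9883203125
top [[-0.006, -0.983, 0.184, 0.344], [-1.0, 0.006, -0.0, -0.055], [-0.001, -0.184, -0.983, 1.342], [0.0, 0.0, 0.0, 1.0]] 0.9958561197916667
{'clock': 0.1, 'joint_pos': array([ 1.07136567e+00,  3.13920781e-01,  4.51242558e-02,  1.30359789e+00,
       -8.52353921e-06,  1.43120213e+00]), 'qvel': array([-0.0001054 , -0.00256079,  0.00266901, -0.00148496,  0.00057605,
        0.00014922]), 'tau': array([ 4.07022293e-03, -4.81725490e+01,  2.99243939e+01,  1.26292370e-02,
       -7.19145532e-05,  1.72154625e-05]), 'tcp_pos': array([0.2022657 , 0.53778156, 0.23051356]), 'orientation': array([-2.46937465e-04,  1.78949066e-01,  9.83858015e-01, -7.59944564e-04]), 'wrist_force': array([ 0.28832424, -0.86996939,  0.66462246]), 'ft_torque': array([-0.04554594, -0.06756301, -0.04682375]), 'grip_force': 0.0, 'finger_gap': 0.0851545011180651}
```

View pics/side0.png

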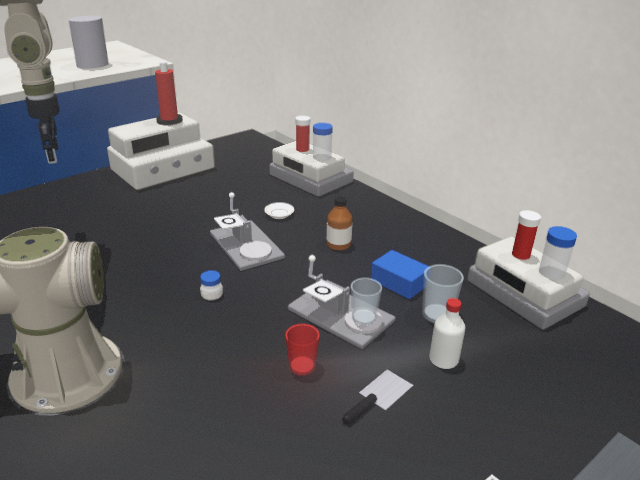

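View pics/top0.png

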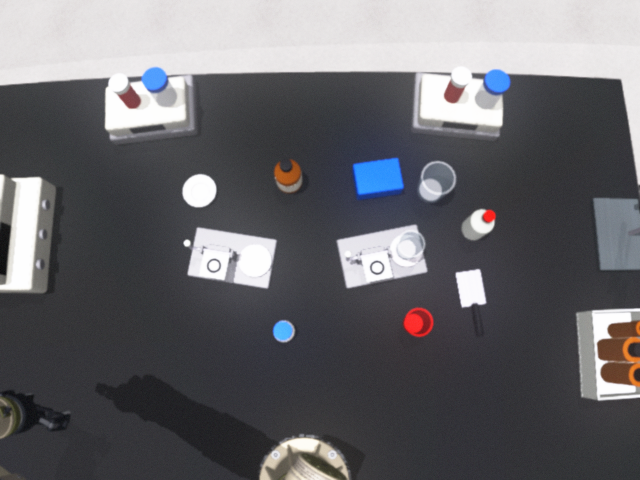

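Two views of the same scene. The beaker-like things are:
- a small clear beaker, side (366,300), top (407,249), standing on a station seat
- a larger clear beaker, side (441,293), top (436,181), on the bench
- a red one, side (302,348), top (418,322)

The small clear one fits: it isn't red, it's the smaller of the rest, and it stands on a seat. So the sample station is the one at top (382,257). I'll confirm in a crop and measure.

Run:
```python
from h import *
d=load()
a=cv2.resize(d['top']['image'][215:300,325:460],None,fx=4,fy=4,interpolation=cv2.INTER_CUBIC)[:340,:540]
b=cv2.resize(d['side']['image'][245:350,280:480],None,fx=2.7,fy=2.7,interpolation=cv2.INTER_CUBIC)[:,:540]
cv2.imwrite('pics/crop.png',np.vstack([a,b])[:600,:,::-1])
c=d['top']
# foot: height-thresholded world map of station area
vv,uu=np.mgrid[215:300,325:460]
P=world(c,np.c_[uu.ravel(),vv.ravel()])
hsv=cv2.cvtColor(c['image'],cv2.COLOR_RGB2HSV)[215:300,325:460]
m=(hsv[...,2]>90).astype(np.uint8)
n,l,s,ce=cv2.connectedComponentsWithStats(m); k=1+s[1:,4].argmax()
r=cv2.minAreaRect(np.argwhere(l==k)[:,::-1].astype(np.float32)+[325,215]) if 0 else cv2.minAreaRect((np.argwhere(l==k)[:,::-1]+[325,215]).astype(np.float32))
bx=cv2.boxPoints(r); print('foot px',r); w=world(c,bx,0.015); print('foot corners',w.round(4).tolist(),'sides',np.linalg.norm(w[1]-w[0]),np.linalg.norm(w[2]-w[1]),'ctr',w.mean(0))
for lo,hi in((.06,.085),(.09,.13)):
    q=P[(P[:,2]>lo)&(P[:,2]<hi)]; print(lo,len(q),q.mean(0).round(4),q.min(0).round(3),q.max(0).round(3))
# ball in z map
q=(P[:,2]>.085)&(P[:,1]>-.14); print(np.c_[uu.ravel(),vv.ravel(),P.round(3)][q][:40].tolist())
```

```text
foot px ((383.1730651855469, 255.36537170410156), (51.38242721557617, 88.05614471435547), 78.69007110595703)
foot corners [[0.6077, -0.0829, 0.015], [0.6526, -0.3098, 0.015], [0.5193, -0.3307, 0.015], [0.4766, -0.1073, 0.015]] sides 0.231350380414263 0.1349275790930778 ctr [ 0.56405382 -0.20768084  0.015     ]
0.06 1029 [ 0.5405 -0.1895  0.0756] [ 0.489 -0.291  0.06 ] [ 0.605 -0.108  0.085]
0.09 277 [ 0.5758 -0.2434  0.1073] [ 0.543 -0.297  0.09 ] [ 0.609 -0.104  0.126]
[[409.0, 217.0, 0.344, -0.055, 1.342], [442.0, 217.0, 0.344, -0.055, 1.342], [405.0, 218.0, 0.344, -0.055, 1.342], [429.0, 218.0, 0.344, -0.055, 1.342], [437.0, 229.0, 0.344, -0.055, 1.342], [409.0, 230.0, 0.344, -0.055, 1.342], [413.0, 230.0, 0.344, -0.055, 1.342], [452.0, 231.0, 0.344, -0.055, 1.342], [367.0, 232.0, 0.344, -0.055, 1.342], [379.0, 232.0, 0.344, -0.055, 1.342], [443.0, 232.0, 0.344, -0.055, 1.342], [457.0, 236.0, 0.344, -0.055, 1.342], [328.0, 238.0, 0.344, -0.055, 1.342], [434.0, 238.0, 0.344, -0.055, 1.342], [450.0, 238.0, 0.344, -0.055, 1.342], [373.0, 239.0, 0.344, -0.055, 1.342], [347.0, 240.0, 0
[... 194 characters left out ...]
, -0.055, 1.342], [346.0, 250.0, 0.344, -0.055, 1.342], [418.0, 250.0, 0.344, -0.055, 1.342], [346.0, 251.0, 0.558, -0.107, 0.116], [347.0, 251.0, 0.557, -0.109, 0.122], [348.0, 251.0, 0.558, -0.112, 0.117], [349.0, 251.0, 0.558, -0.114, 0.115], [428.0, 251.0, 0.344, -0.055, 1.342], [345.0, 252.0, 0.555, -0.104, 0.118], [346.0, 252.0, 0.554, -0.106, 0.124], [347.0, 252.0, 0.554, -0.109, 0.126], [348.0, 252.0, 0.555, -0.111, 0.119], [349.0, 252.0, 0.554, -0.113, 0.125], [350.0, 252.0, 0.555, -0.116, 0.12], [345.0, 253.0, 0.553, -0.104, 0.119], [346.0, 253.0, 0.552, -0.106, 0.123], [347.0, 253.0, 0.552, -0.109, 0.121], [348.0, 253.0, 0.553, -0.111, 0.118], [349.0, 253.0, 0.552, -0.114, 0.121]]
```

View pics/crop.png

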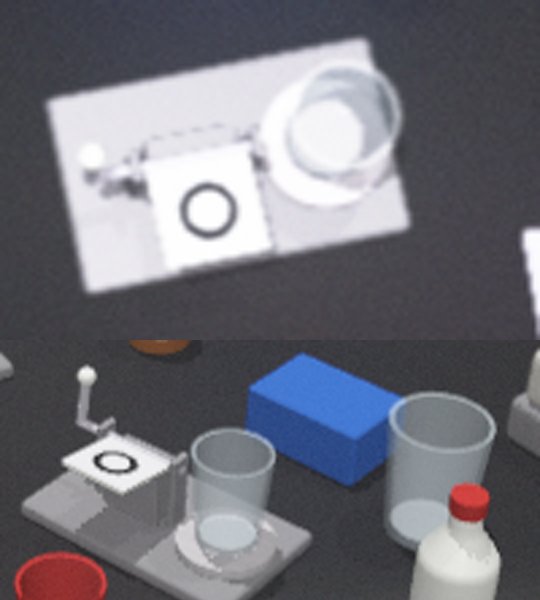

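The crop confirms it: the small clear beaker is on the seat (crop 325,135), with the ring face up on the near side and the ball at crop (92,155), i.e. top (348,253). Next I'll measure the yaw and hinge from the foot corners and the plate.

Run:
```python
from h import *
d=load(); c=d['top']
w=world(c,[[336.7,240],[416.7,224.5],[427.5,272],[347,288]],.015)
print(w.round(4)); print([np.linalg.norm(w[i]-w[(i+1)%4]).round(4) for i in range(4)])
# rigid fit of foot rectangle (station frame) : TL(+x,+y) TR(+x,-y) BR(-x,-y) BL(-x,+y)
m=np.array([[.065,.08],[.065,-.135],[-.065,-.135],[-.065,.08]]); A=w[:,:2]
M=m-m.mean(0);B=A-A.mean(0); yaw=np.arctan2((M[:,0]*B[:,1]-M[:,1]*B[:,0]).sum(),(M*B).sum())
R=np.array([[np.cos(yaw),-np.sin(yaw)],[np.sin(yaw),np.cos(yaw)]]); h=A.mean(0)-R@m.mean(0)
print('yaw deg',np.degrees(yaw),'hinge',h,'res',(A-(m@R.T+h)).round(4).tolist())
vv,uu=np.mgrid[240:290,335:400]
uv=np.c_[uu.ravel(),vv.ravel()];P=world(c,uv); z=c['z_map'][240:290,335:400].ravel()
L=np.c_[(P[:,:2]-h)@R,P[:,2]]
q=L[(z>0)&(abs(L[:,1])<.027)&(L[:,0]<-.022)&(L[:,0]>-.055)&(L[:,2]>.05)]
f=np.polyfit(q[:,0],q[:,2],1);print('plate slope',np.degrees(np.arctan(-f[0])),'z at hinge top face',f[1])
q=L[(z>0)&(L[:,1]<.037)&(L[:,2]>.06)&(L[:,0]<-.01)];print('plate y,x range',np.percentile(q[:,1],[1,99]),np.percentile(q[:,0],[1,99]))
q=L[(z>0)&(L[:,1]>.05)&(L[:,2]>.1)];print('ball local',q.mean(0),q.min(0),q.max(0))
# ball two-view: white blob px
for n,(u,v),s in(('top',(348,254),9),('side',(312,258),8)):
    im=d[n]['image'][v-s:v+s,u-s:u+s].min(2)
    print(n);l=cv2.connectedComponents((im>190).astype(np.uint8))[1];k=l[s-2:s+2,s-2:s+2].max();p=np.argwhere(l==k).mean(0)[::-1]+[u-s,v-s];print(p,(l==k).sum(),world(d[n],p,.114).round(4))
# other station & obstacles heights near ball: rod
```

```text
[[ 0.6045 -0.0873  0.015 ]
 [ 0.6447 -0.2973  0.015 ]
 [ 0.5192 -0.3206  0.015 ]
 [ 0.4797 -0.1124  0.015 ]]
[np.float64(0.2138), np.float64(0.1276), np.float64(0.2119), np.float64(0.1274)]
yaw deg 10.818453396356578 hinge [ 0.55684739 -0.17738648] res [[-0.0011, -0.0007], [-0.0014, 0.0005], [0.0008, 0.0016], [0.0017, -0.0013]]
plate slope 6.992790546496144 z at hinge top face 0.07381406556619365
plate y,x range [-0.03207457  0.03150401] [-0.06385638 -0.01040558]
ball local [0.0065674  0.0665524  0.11917873] [0.0004842  0.05870174 0.10315489] [0.014187   0.07326287 0.12577246]
top
[347.69847328 252.22900763] 262 [[ 0.5552 -0.1109  0.114 ]]
side
[311.60869565 257.2173913 ] 23 [[ 0.5549 -0.1091  0.114 ]]
```

The foot sides measure 214/212 x 128/127 mm against 215 x 130, the hinge is at (0.557,-0.177) with yaw 10.8°, the flag is at about 0.12–0.2 rad, and the ball is at about (0.553,-0.110,0.114). These fit the given sizes.

The plan is to push the ball from -x with the shut fingers, then finish by pushing the plate over and down. First I'll shut the fingers, align tool y with the hinge and travel high.

Emit:
step_arm --pt "20 -43 0 0 0 8 -1" --pt "20 -43 0 0 0 8 -1" --pt "20 -43 0 0 0 8 -1" --pt "20 -43 0 0 0 7.4 -1" --pt "20 -43 0 0 0 0 -1" --newtons 30

```text
clock: 0.6
tcp_pos: [0.3017, 0.3236, 0.231]
orientation: [-0.0, -0.092, 0.996, -0.0]
wrist_force: [1.5, 1.0, 0.1]
finger_gap: 0.0119
grip_force: 0.0
```

Emit:
step_arm --pt "20 -43 0 0 0 0 -1" --pt "20 -43 0 0 0 0 -1" --pt "20 -43 0 0 0 0 -1" --pt "20 -43 0 0 0 0 -1" --pt "20 -43 0 0 0 0 -1"

```text
clock: 1.1
tcp_pos: [0.4018, 0.1085, 0.2312]
orientation: [0.0, -0.091, 0.996, 0.0]
wrist_force: [0.9, 0.4, -0.1]
finger_gap: -0.0001
grip_force: 0.0
```

Emit:
step_arm --pt "20 -43 0 0 0 0 -1" --pt "20 -43 0 0 0 0 -1" --pt "20 -43 0 0 0 0 -1" --pt "20 -43 0 0 0 0 -1" --pt "20 -43 0 0 0 0 -1"

```text
clock: 1.6
tcp_pos: [0.5019, -0.1067, 0.231]
orientation: [-0.0, -0.09, 0.996, 0.0]
wrist_force: [1.2, 0.0, 0.3]
finger_gap: -0.0001
grip_force: 0.0
```

Emit:
step_arm --pt "0 0 0 0 0 0 -1" --pt "0 0 0 0 0 0 -1"

```text
clock: 1.8
tcp_pos: [0.5013, -0.1056, 0.2304]
orientation: [-0.001, -0.09, 0.996, 0.001]
wrist_force: [0.4, 0.4, -1.5]
finger_gap: 0.0002
grip_force: 0.0
```

Emit:
step_arm --pt "3 -15 -30 0 0 0 -1" --pt "0 0 -40 0 0 0 -1" --pt "0 0 -40 0 0 0 -1" --pt "0 0 -22 0 0 0 -1" --pt "0 0 0 0 0 0 -1"

```text
clock: 2.3
tcp_pos: [0.5011, -0.117, 0.0961]
orientation: [-0.003, -0.092, 0.996, 0.002]
wrist_force: [-0.7, 0.3, -0.0]
finger_gap: -0.0003
grip_force: 0.0
```

Run:
```python
from h import *
d=grab()
a=cv2.resize(d['top']['image'][215:300,325:460],None,fx=3.5,fy=3.5)[:,:540]
b=cv2.resize(d['side']['image'][225:340,270:450],None,fx=2.6,fy=2.6)
b=cv2.copyMakeBorder(b,0,0,0,max(0,a.shape[1]-b.shape[1]),0)[:,:a.shape[1]]
cv2.imwrite('pics/pre.png',np.vstack([a,b])[:600,:,::-1])
```

```text
(no output)
```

View pics/pre.png

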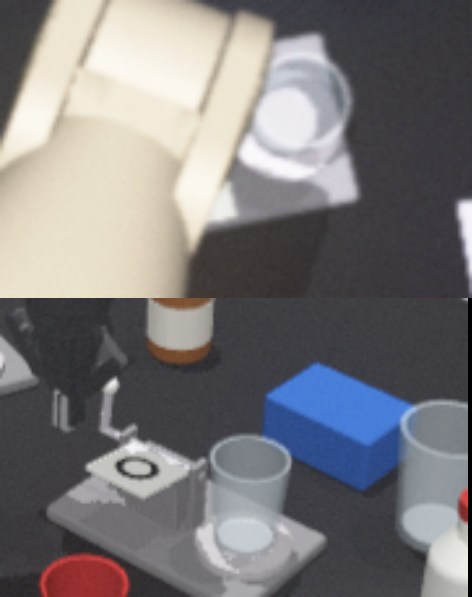

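Side view: the shut fingertips are at crop (65,425), just on the -x side of the lever (107,400). The flag and beaker are undisturbed. Shifting slightly to +y for body clearance, then pushing.

Emit:
step_arm --pt "4.6 2.4 0 0 0 0 -1" --pt "4.6 2.4 0 0 0 0 -1" --pt "4.6 2.4 0 0 0 0 -1" --pt "4.6 2.4 0 0 0 0 -1" --pt "4.6 2.4 0 0 0 0 -1"

```text
clock: 2.9
tcp_pos: [0.5283, -0.1075, 0.0997]
orientation: [0.0, -0.091, 0.996, -0.0]
wrist_force: [0.3, -0.1, -0.2]
finger_gap: -0.0002
grip_force: 0.0
```

Emit:
step_arm --pt "5 1 0 0 0 0 -1" --pt "5 1 0 0 0 0 -1" --pt "5 1 0 0 0 0 -1" --pt "5 1 0 0 0 0 -1" --pt "5 1 0 0 0 0 -1"

```text
clock: 3.4
tcp_pos: [0.5526, -0.1025, 0.099]
orientation: [-0.001, -0.091, 0.996, 0.0]
wrist_force: [-1.8, -0.3, 0.0]
finger_gap: -0.0002
grip_force: 0.7
```

Emit:
step_arm --pt "4 0.7 -1 0 0 0 -1" --pt "4 0.7 -1 0 0 0 -1" --pt "4 0.7 -2 0 0 0 -1" --pt "3 0.5 -3 0 0 0 -1" --pt "0 0 0 0 0 0 -1"

```text
clock: 3.9
tcp_pos: [0.5685, -0.1001, 0.0921]
orientation: [0.0, -0.091, 0.996, -0.0]
wrist_force: [0.2, 0.4, -0.1]
finger_gap: -0.0001
grip_force: 0.1
```

Run:
```python
from h import *
d=grab()
cv2.imwrite('pics/push1.png',cv2.resize(d['side']['image'][215:340,270:430],None,fx=3.6,fy=3.6,interpolation=2)[:,:,::-1])
R=np.array([[.982,-.188],[.188,.982]]);t=np.array(get_state()['tcp_pos']);print('tcp local',(t[:2]-[.5568,-.1774])@R,t[2])
```

```text
tcp local [0.02599969 0.07349604] 0.09266144732239417
```

View pics/push1.png

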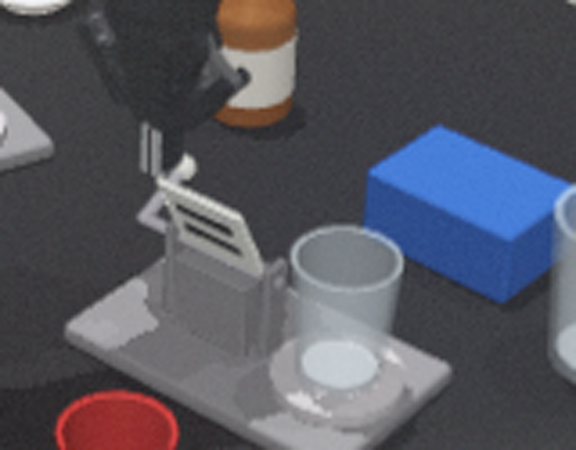

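The flag is about 1 rad up, with the lever pushed by the fingertips and the beaker untouched. Continuing along the arc.

Emit:
step_arm --pt "2.5 1.5 -3 0 0 0 -1" --pt "2 1.5 -4 0 0 0 -1" --pt "2 1.5 -5 0 0 0 -1" --pt "0 0 -5 0 0 0 -1" --pt "0 0 0 0 0 0 -1"

```text
clock: 4.5
tcp_pos: [0.5736, -0.0952, 0.0743]
orientation: [-0.001, -0.091, 0.996, 0.0]
wrist_force: [-0.1, -0.2, 0.5]
finger_gap: -0.0002
grip_force: 0.0
```

Run:
```python
from h import *
d=grab()
cv2.imwrite('pics/push2.png',cv2.resize(d['side']['image'][215:340,270:430],None,fx=3.6,fy=3.6,interpolation=2)[:,:,::-1])
R=np.array([[.982,-.188],[.188,.982]]);t=np.array(get_state()['tcp_pos']);print('tcp local',(t[:2]-[.5568,-.1774])@R,t[2])
```

```text
tcp local [0.0322012  0.07723768] 0.07495676170493334
```

View pics/push2.png

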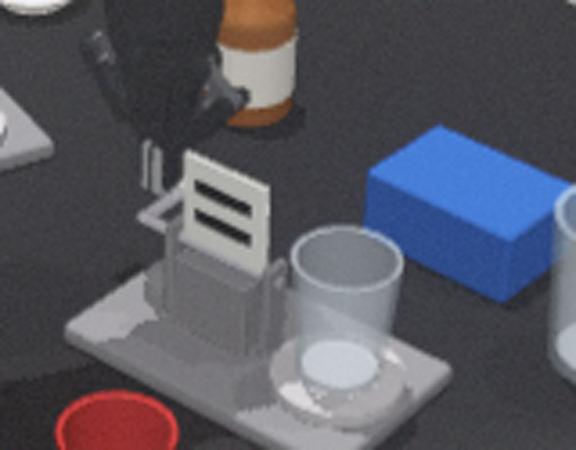

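The flag is nearly upright, two-bar face toward the robot. Lifting off, then going behind the plate on the -x side.

Emit:
step_arm --pt "0 0 45 0 0 0 -1" --pt "0 0 45 0 0 0 -1" --pt "0 0 45 0 0 0 -1" --pt "-20 -30 0 0 0 0 -1" --pt "-22 -30 0 0 0 0 -1"

```text
clock: 5.1
tcp_pos: [0.5335, -0.1563, 0.2128]
orientation: [0.002, -0.092, 0.996, -0.001]
wrist_force: [-0.6, -0.4, -0.7]
finger_gap: -0.0
grip_force: 0.0
```

Emit:
step_arm --pt "-22 -28 0 0 0 0 -1" --pt "0 0 -10 0 0 0 -1" --pt "0 0 -45 0 0 0 -1" --pt "0 0 -45 0 0 0 -1" --pt "0 0 0 0 0 0 -1"

```text
clock: 5.6
tcp_pos: [0.5058, -0.1809, 0.1046]
orientation: [-0.005, -0.091, 0.996, 0.003]
wrist_force: [-0.5, -0.3, -0.7]
finger_gap: 0.0003
grip_force: 0.0
```

Run:
```python
from h import *
d=grab()
cv2.imwrite('pics/push3.png',cv2.resize(d['side']['image'][215:340,270:430],None,fx=3.6,fy=3.6,interpolation=2)[:,:,::-1])
R=np.array([[.982,-.188],[.188,.982]]);t=np.array(get_state()['tcp_pos']);print('tcp local',(t[:2]-[.5568,-.1774])@R,t[2])
```

```text
tcp local [-0.04719353  0.00341201] 0.1102936387173141
```

View pics/push3.png

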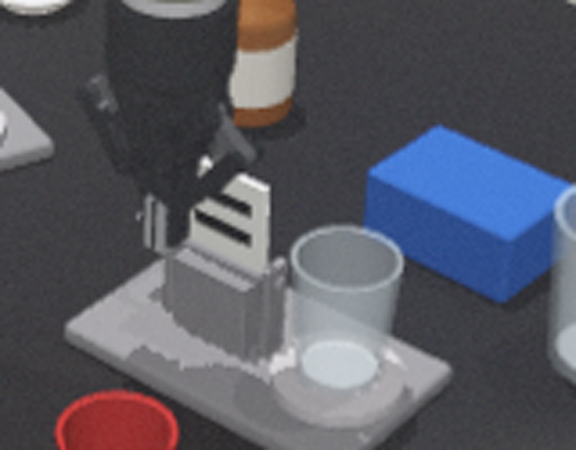

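The fingertips (crop 155,240) stand on the near side of the upright plate. Pushing +x across the hinge, then following the arc down.

Emit:
step_arm --pt "8 1.5 0 0 0 0 -1" --pt "8 1.5 0 0 0 0 -1" --pt "6 1.1 0 0 0 0 -1" --pt "6 1.1 0 0 0 0 -1" --pt "6 1.1 0 0 0 0 -1"

```text
clock: 6.2
tcp_pos: [0.5451, -0.1772, 0.1109]
orientation: [0.0, -0.091, 0.996, -0.0]
wrist_force: [-1.1, 0.7, -0.1]
finger_gap: -0.0003
grip_force: 0.3
```

Emit:
step_arm --pt "6 1.1 0 0 0 0 -1" --pt "6 1.1 0 0 0 0 -1" --pt "6 1.1 -1 0 0 0 -1" --pt "6 1.1 -2 0 0 0 -1" --pt "5 1 -3 0 0 0 -1"

```text
clock: 6.7
tcp_pos: [0.5737, -0.1718, 0.1041]
orientation: [0.0, -0.091, 0.996, 0.0]
wrist_force: [-1.6, -0.0, 0.5]
finger_gap: 0.0
grip_force: 0.3
```

Emit:
step_arm --pt "5 1 -4 0 0 0 -1" --pt "4 0.8 -5 0 0 0 -1" --pt "4 0.8 -5 0 0 0 -1" --pt "3 0.6 -5 0 0 0 -1" --pt "0 0 0 0 0 0 -1"

```text
clock: 7.2
tcp_pos: [0.589, -0.1684, 0.0843]
orientation: [-0.001, -0.091, 0.996, 0.0]
wrist_force: [0.0, 0.8, 0.3]
finger_gap: 0.0002
grip_force: 0.0
```

Run:
```python
from h import *
d=grab()
cv2.imwrite('pics/push4.png',cv2.resize(d['side']['image'][215:340,270:430],None,fx=3.6,fy=3.6,interpolation=2)[:,:,::-1])
R=np.array([[.982,-.188],[.188,.982]]);t=np.array(get_state()['tcp_pos']);print('tcp local',(t[:2]-[.5568,-.1774])@R,t[2])
```

```text
tcp local [0.03329241 0.00258074] 0.08504391943049484
```

View pics/push4.png

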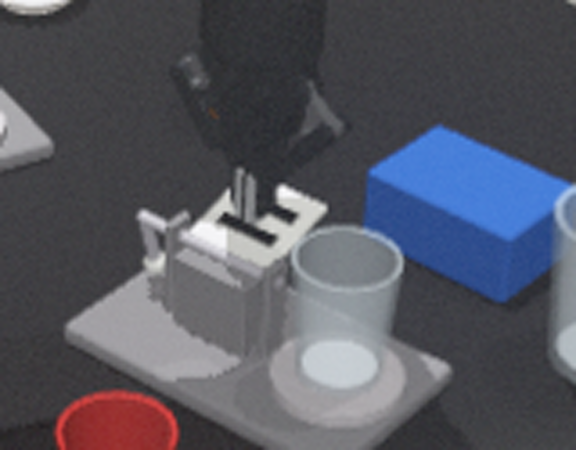

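The plate is over on the far side with its two-bar face up, still a bit raised. Pressing it down gently.

Emit:
step_arm --pt "2 0.4 -4 0 0 0 -1" --pt "2 0.4 -3 0 0 0 -1" --pt "2 0.4 -3 0 0 0 -1" --pt "0 0 -2 0 0 0 -1" --pt "0 0 0 0 0 0 -1"

```text
clock: 7.8
tcp_pos: [0.5951, -0.1674, 0.073]
orientation: [-0.0, -0.091, 0.996, 0.0]
wrist_force: [-1.0, -0.0, -0.1]
finger_gap: -0.0002
grip_force: 0.0
```

Emit:
step_arm --pt "0 0 -0.7 0 0 0 -1" --pt "0 0 -0.7 0 0 0 -1" --pt "0 0 0 0 0 0 -1"

```text
clock: 8.1
tcp_pos: [0.5952, -0.1675, 0.0726]
orientation: [0.0, -0.091, 0.996, -0.0]
wrist_force: [-1.2, 1.0, 3.7]
finger_gap: -0.0002
grip_force: 2.0
```

The wrist force rose to 3.7 N at z = 72.6 mm, so the flag is at its stop (top face flat at 72.5 mm). Retreating and checking from above.

Emit:
step_arm --pt "0 0 30 0 0 0 -1" --pt "0 0 45 0 0 0 -1" --pt "0 0 45 0 0 0 -1" --pt "0 0 30 0 0 0 -1" --pt "-20 43 0 0 0 0 -1"

```text
clock: 8.6
tcp_pos: [0.5803, -0.1292, 0.2272]
orientation: [0.006, -0.088, 0.996, -0.003]
wrist_force: [1.4, 1.5, 0.2]
finger_gap: 0.0
grip_force: 0.0
```

Emit:
step_arm --pt "-20 43 0 0 0 0 -1" --pt "-20 43 0 0 0 0 -1" --pt "-20 43 0 0 0 0 -1" --pt "-20 43 0 0 0 0 -1" --pt "-20 43 0 0 0 0 -1"

```text
clock: 9.1
tcp_pos: [0.4741, 0.0919, 0.222]
orientation: [0.0, -0.09, 0.996, 0.0]
wrist_force: [1.6, 1.0, -0.3]
finger_gap: 0.0001
grip_force: 0.0
```

Emit:
step_arm --pt "-20 43 0 0 0 0 -1" --pt "-20 43 0 0 0 0 -1" --pt "0 0 0 0 0 0 -1" --pt "0 0 0 0 0 0 -1"

```text
clock: 9.5
tcp_pos: [0.4347, 0.1774, 0.2221]
orientation: [0.0, -0.092, 0.996, -0.0]
wrist_force: [0.1, -0.1, -0.7]
finger_gap: 0.0002
grip_force: 0.0
```

Run:
```python
from h import *
d=grab(); c=d['top']
cv2.imwrite('pics/end.png',c['image'][:,:,::-1])
R=np.array([[.982,-.188],[.188,.982]])
vv,uu=np.mgrid[215:290,335:400]; P=world(c,np.c_[uu.ravel(),vv.ravel()]);z=c['z_map'][215:290,335:400].ravel()
L=np.c_[(P[:,:2]-[.5568,-.1774])@R,P[:,2]]
q=L[(z>0)&(abs(L[:,1])<.027)&(L[:,0]>.018)&(L[:,0]<.06)&(L[:,2]>.05)]
f=np.polyfit(q[:,0],q[:,2],1);print(len(q),'tilt deg',np.degrees(np.arctan(f[0])),'z0',f[1],'state',get_state()['clock'],get_state()['tcp_pos'])
```

```text
363 tilt deg 0.2316017547657983 z0 0.07274176950007778 state 9.6 [0.43566393 0.17591643 0.22198034]
```

View pics/end.png

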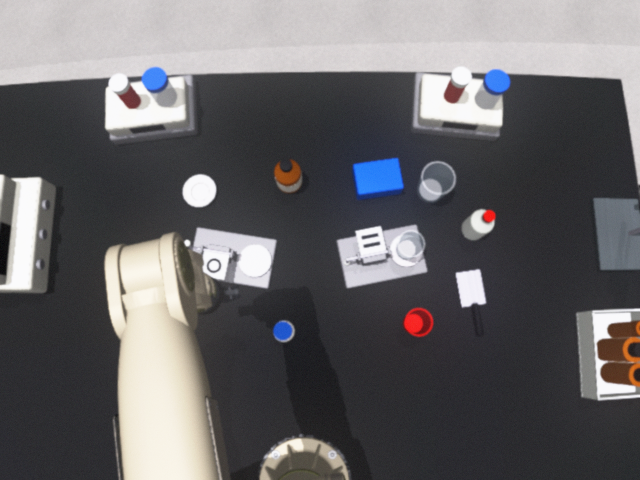

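The sample flag (371,244) lies flat with its two-bar face up, tilted 0.2°. The beaker (407,249), the spare flag with its ring face up (214,265) and all bystanders are where they were, and the arm is clear.

```bash
python3 -c "
from workcell import *
print(hand_in())"
```

```text
the job is handed in; nothing more can be done
None
```

The sample station's flag is turned over and lies flat on the far side, two-bar face up (tilt about 0.2°), nothing else on the bench appears to have moved, and the job was handed in at about 9.6 s without a verdict being returned.

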